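# Clamp a sprocket in the hold-down press

## Task

Slide the toothed sprocket along the base plate of the small hold-down press, under its raised foot, until it is home against the two stop pins. Then keep the thumb button in the lever's grip pressed while you swing the lever down as far as it goes, and let go so that the button springs back out, the lever is locked down and the foot holds the sprocket. Leave the lock ring and the bearing cone beside the press where they are.

Things in the scene. Friction and masses are not known exactly. Their poses are not given: they have to be found in the camera images.
- press: Hold-down press fixed to the bench: steel base plate 300 (x) x 260 (y -115 to +145) x 8 thick, grey housing 112 high on it at x +75 to +139; a low arm 24 wide reaches forward to x -12 over the work place, its top 58 above the plate when raised. Origin: on the bench under the work place; x points from the open front back to the housing, y left to the lever, z up. Place and yaw vary.
- work_place (a point): Spot on the base plate's upper face (8 above the bench) right under the foot, where the sprocket's centre belongs; axes of the press. Two stop pins, 10 in diameter, 14 high, stand at x +24.7, y -29.7 and +29.7 from here: a sprocket pushed in +x against both is centred here within about 3 mm.
- sprocket: Loose sprocket lying flat on the base plate 80 to 105 in front (-x) of the work place, 50 right to 10 left of it: toothed disc 69 in diameter, 3 thick, and on it a round hub ring, outside 48, bore 24, top 15 above the plate. 0.11 kg. Origin: centre of underside. Push on the hub's side: fingertips 5 to 7 above the plate pass over the disc and meet it.
- press_foot: The press's foot: steel disc 36 in diameter, 6 thick, on a spring (3 N per mm) under the arm. Origin: centre of its underside, 30 above the plate when the lever is up; it sinks about 26 mm per radian of lever. With the lever down it presses on the sprocket's hub with about 9 N.
- press_hinge (a point): Middle of the lever's hinge, at the press's x +105, y +100, 80 above the plate. The lever turns about the press's y axis here. A fixed notched steel quadrant of 62 radius surrounds it.
- press_lever (a joint): Lever angle in rad: 0 = up and latched (pointing from hinge to the front, 0.55 above level), 0.70 = down on its stop (0.15 below level). Steel bar with a black grip 29 thick ending 270 from the hinge. A latch pin locks it in notches at 0, 0.35 and 0.70 unless the button is pressed. Stiff: stays where left; unlatched, it takes 6 to 12 N of push.
- grip_button (a joint): How far the thumb button is pressed, in m: 0 = out (pin fully in a notch), 0.007 = fully in, on its stop. Spring: 1.8 N at first, 6 N fully pressed; the lever is unlatched from 0.005 on. Between notches the pin rides on teeth and keeps the button in.
- button_face (a point): Centre of the button's upper face: steel pad 42 along the lever x 24 wide on top of the grip, a rib 3 high across each end. 220 along the lever from the hinge and 28.5 above its centre line; moves square to the lever. Frame: x along the lever to the hinge, z square to it, up. The face is inclined 0.2 rad, higher at its hinge end, so it leans 0.35 rad one way with the lever up, the other way down.
- ring_part: Bystander: steel lock ring, 44 in diameter, 19 high, loose on the bench right of the base plate. Origin: centre of its underside.
- cone_part: Bystander: steel bearing cone, 39 in diameter, 22 high, loose on the bench right of the base plate, farther back. Origin: centre of its underside.
Not all that is in view belongs to the job. What is meant by the sprocket is not black, and is the larger of those in its own colour.

How it is judged:
On the way, in this order (a step that is already met when the one before it is completed fails the run):
1. the sprocket is home under the raised foot, the lever still up (horizontal distance between sprocket and work_place below 0.006 m and value of joint press_lever below 0.1 rad), for 0.2 s.
2. the lever is on its way down with its button pressed (value of joint press_lever above 0.12 rad and value of joint grip_button above 0.004 m), for 0.05 s.
At the end, for the whole second after the job is handed in: The sprocket lies flat with its centre within 6 mm of the work place, the lever is down (over 0.67 rad) with its button sprung out (under 2 mm), so that it is locked in the last notch, and the foot presses on the sprocket with more than 3 N (horizontal distance between sprocket and work_place below 0.006 m and angle between sprocket's own z axis and vertical below 0.06 rad and value of joint press_lever above 0.67 rad and value of joint grip_button below 0.002 m and contact force between press_foot and sprocket above 3 N and linear speed of sprocket below 0.02 m/s); the robot touches nothing.
It fails at once if the lock ring or the bearing cone is shifted by more than 20 mm (distance of any of ring_part, cone_part from where it was at the start of the episode above 0.02 m).
It also fails if it takes over 54 s, if anything falls off the work surface, if the arm or the gripper's body presses on something with over 40 N, if the wrist force passes 120 N, or if a joint passes its speed limit or range.

## Robot

A 7-joint arm with a two-finger parallel gripper is mounted at the origin on a cart in front of the work surface, level with it; the furniture and walls round the work are solid. World frame = base frame: x ahead of the robot, y to its left, z up, the work surface at z = 0. Lengths are in m, angles in rad, forces in N, time in s.
With the tool pointing down it reaches from about 0.4 to 0.85 m from the base axis. Payload 4.5 kg.
Tool frame: the origin (TCP) lies where the fingers leave the gripper's body, on its centre line; the fingertips stand 64 mm ahead of it and the grasp point (between the pads) lies 45 mm ahead of it; z points along the fingers, y is the line along which they close (so a half turn about z gives the same grasp; the last joint's range is limited). The gripper opens to 88 mm and grips with 3 to 60 N. Pads are 18 mm wide; open, the fingers measure 123 mm over their backs; the gripper's body (75 mm by 187 mm) begins 45 mm behind the grasp point.
Start: joints at [1.135, 0.689, -0.195, 1.565, 0.157, 0.902, -0.215], TCP at [0.283, -0.557, 0.303] pointing down, gripper open.
Joint ranges: [-3.01, 3.01], [-0.46, 2.08], [-1.47, 1.51], [0.13, 2.56], [-1, 4.14], [0.04, 2.09], [-2.66, 2.66]. Speed limits (rad/s): [2.57, 2.57, 3.14, 3.14, 3.14, 3.14, 3.14].

## Interface

Orientations are given as a unit quaternion [x, y, z, w].
In Python, from plant import r gives the robot as it stands.
- The arm moves only by the tool play_rows, never from a script. Its arguments are lists of equal length, an entry for each row: "translation": the shift along the tool's x, y, z in m, a list of three; "delta_rot": the turn, a rotation vector about the tool's x, y, z in degrees, a list of three; "grip": the opening, from -1 (shut) to 1 (fully open). In form: {"translation": [[x, y, z], ...], "delta_rot": [[rx, ry, rz], ...], "grip": [grip, ...]}. A call has 1 to 20 rows; each row shifts and turns the commanded pose from where the row before left it, along the tool's axes as they then stand; what a row does not reach is not made up. A row lasts 1/8 s, in which the tool goes at most 62.5 mm and 10.7 degrees, less where a joint would pass 70% of its speed; a pose out of reach is approached as far as the arm can. A call with a gripper value outside its range is refused whole. The fingers move at their own pace and stop on an object; "squeeze" is the grip in N (left out, the last holds). Time passes only in rows, so rows that do not move let the fingers close. It gives the time, the measured TCP pose, the force, the opening and the grip force at its end, in the units of the state.
- r.get_state(): the state, without advancing time (a new reading comes with each control period).
- r.snapshot(name): name is "side" or "top" or "wrist"; returns the picture (420x560x3 uint8, blue, green, red); there is no depth.
- r.get_calibration(name): a dict with "intrinsics" (3x3 intrinsics, pixels), "eye" and "rotation" of the camera in the world. Camera axes: x right, y up, looking along -z (the intrinsics and any distortion apply to the point x, -y, -z); pixel columns grow to the right and rows downward; lengths in m; the calibration is good to about 2 mm. A picture is of the moment at which its call begins: read the wrist's pose just before it. get_calibration takes no time and is no camera call; for the wrist camera it gives the pose at the moment of the call.
- r.finish_job(): hands the job in; it is judged then, once.
Trained networks look in the newest picture that a camera, given by its name, has taken for a name from the list of things; names that differ only in an ending like _2 or _b are one class to them, and where a whole thing is asked for, a point or a joint stands for the part that bears it (a point fixed in the world has none). Each returns a list of dicts, best first, with "confidence" (0 to 1); they miss things now and then, are a little off and sometimes report something else, mostly with a low value. They report only what shows in the picture. A call takes as long as a camera call. They do not tell look-alikes from the thing itself.
- r.look_for(camera, target): "point" ([x, y, z] in m, in world coordinates, good to about 4 mm: the middle of the surface that is visible of it).
- r.silhouettes(camera, target): "pixels" (420x560 bool, what is visible of it).
The state is a dict: "clock": time; "q": joint angles; "qd": joint speeds; "joint_torque": joint torques, N m; "tool_pos": TCP position; "eef_rot": TCP orientation; "contact_force": force on the tool from outside, world axes, zero at the start; "moment": the same for the moment, N m; "opening": opening from 0.0 (shut) to 1.0 (fully open); "finger_force": force on a finger pad.
Only numpy, scipy, OpenCV 4.12 (cv2) and the standard library are available. Lean on these libraries where they do the work, as an engineer would, in place of code of your own. Each camera call takes 0.05 s, during which the arm holds its last target. There are 200 camera calls.

## Working session

There is one attempt and no reset: what is moved stays moved. The work goes in short steps, Python scripts to look and compute and a tool call to move; the robot and the scene stay as the last step left them, time stands still between calls to the robot, and variables do not carry over. Pictures are saved under pics/ and viewed, at most 10 in all, crops included, and the job is handed in when it is done.

Besides the shell and the picture viewer there is one more tool, called in YAML: its name, and indented under it one key for each argument. play_rows: Moves the arm, as the interface text tells. Its arguments: {"type":"object","properties":{"translation":{"type":"array","items":{"type":"array","items":{"type":"number"}}},"delta_rot":{"type":"array","items":{"type":"array","items":{"type":"number"}}},"grip":{"type":"array","items":{"type":"number"}},"squeeze":{"type":"number"}},"required":["translation","delta_rot","grip"]}

```bash
ls; mkdir -p pics; cat > h.py <<'E'
import numpy as np, cv2
from plant import r
from scipy.spatial.transform import Rotation as R
def proj(c,P):
    k=r.get_calibration(c);P=np.atleast_2d(P);q=(P-np.array(k['eye']))@np.array(k['rotation'])
    q=q*[1,-1,-1];u=q@np.array(k['intrinsics']).T;return u[:,:2]/u[:,2:]
def ray(c,uv,z):
    k=r.get_calibration(c);uv=np.atleast_2d(uv);d=np.c_[uv,np.ones(len(uv))]@np.linalg.inv(np.array(k['intrinsics'])).T
    d=(d*[1,-1,-1])@np.array(k['rotation']).T;e=np.array(k['eye']);return e+d*((z-e[2])/d[:,2:])
E
python3 - <<'E'
from h import *
np.set_printoptions(precision=4,suppress=True)
s=r.get_state();print(s['clock'],s['tool_pos'],s['eef_rot'],s['opening'],s['contact_force'])
for c in ('top','side'):
    im=r.snapshot(c);cv2.imwrite(f'pics/{c}0.png',im)
    k=r.get_calibration(c);print(c,k)
    for t in ('sprocket','press','press_foot','press_lever','grip_button','button_face','ring_part','cone_part'):
        try:
            for d in r.look_for(c,t)[:4]: print(t,np.array(d['point']),round(d['confidence'],2),proj(c,d['point']).round(0))
        except Exception as e: print(t,e)
E
```

```text
pics
0.0 [ 0.2826 -0.5569  0.3019] [ 0.9725  0.2327 -0.0003 -0.0009] 1.0017773765752065 [-0.1555 -0.0213  0.4641]
top {'intrinsics': array([[546.2915,   0.    , 285.4326],
       [  0.    , 546.2915, 219.511 ],
       [  0.    ,   0.    ,   1.    ]]), 'eye': array([ 0.3919, -0.0043,  1.2827]), 'rotation': array([ 0.0651, -0.0704, -0.697 ,  0.7107])}
sprocket matmul: Input operand 1 has a mismatch in its core dimension 0, with gufunc signature (n?,k),(k,m?)->(n?,m?) (size 4 is different from 3)
press matmul: Input operand 1 has a mismatch in its core dimension 0, with gufunc signature (n?,k),(k,m?)->(n?,m?) (size 4 is different from 3)
press_foot matmul: Input operand 1 has a mismatch in its core dimension 0, with gufunc signature (n?,k),(k,m?)->(n?,m?) (size 4 is different from 3)
press_lever matmul: Input operand 1 has a mismatch in its core dimension 0, with gufunc signature (n?,k),(k,m?)->(n?,m?) (size 4 is different from 3)
grip_button matmul: Input operand 1 has a mismatch in its core dimension 0, with gufunc signature (n?,k),(k,m?)->(n?,m?) (size 4 is different from 3)
button_f
[... 1162 characters left out ...]
match in its core dimension 0, with gufunc signature (n?,k),(k,m?)->(n?,m?) (size 4 is different from 3)
grip_button matmul: Input operand 1 has a mismatch in its core dimension 0, with gufunc signature (n?,k),(k,m?)->(n?,m?) (size 4 is different from 3)
button_face matmul: Input operand 1 has a mismatch in its core dimension 0, with gufunc signature (n?,k),(k,m?)->(n?,m?) (size 4 is different from 3)
ring_part matmul: Input operand 1 has a mismatch in its core dimension 0, with gufunc signature (n?,k),(k,m?)->(n?,m?) (size 4 is different from 3)
cone_part matmul: Input operand 1 has a mismatch in its core dimension 0, with gufunc signature (n?,k),(k,m?)->(n?,m?) (size 4 is different from 3)
```

Rotation is a quaternion; I'll fix the helper.

```bash
sed -i "s/np.array(k\['rotation'\])/R.from_quat(k['rotation']).as_matrix()/" h.py
python3 - <<'E'
from h import *
np.set_printoptions(precision=4,suppress=True)
for c in ('top','side'):
    im=r.snapshot(c);cv2.imwrite(f'pics/{c}0.png',im)
    for t in ('sprocket','press','press_foot','press_lever','grip_button','button_face','ring_part','cone_part'):
        try:
            for d in r.look_for(c,t)[:4]: print(c,t,np.array(d['point']),round(d['confidence'],2),proj(c,d['point']).round(0))
        except Exception as e: print(t,e)
print(r.get_state()['clock'])
E
```

```text
top sprocket [ 0.5695 -0.0381  0.0138] 0.86 [[296. 249.]]
top sprocket [ 0.4164 -0.1417  0.0041] 0.59 [[340. 316.]]
top sprocket [ 0.4389 -0.0258  0.0022] 0.49 [[290. 305.]]
top press [ 0.6656 -0.0477  0.0081] 0.57 [[301. 209.]]
top press_foot [ 0.6577 -0.0607  0.0433] 0.56 [[307. 209.]]
top press_lever [0.6348 0.0454 0.202 ] 0.8 [[258. 203.]]
top grip_button [0.6139 0.0534 0.2271] 0.84 [[253. 210.]]
top grip_button [ 0.5665 -0.194   0.0205] 0.39 [[363. 251.]]
top button_face [0.6171 0.0528 0.2293] 0.72 [[254. 209.]]
top ring_part [ 0.5641 -0.1951  0.019 ] 0.58 [[364. 252.]]
top cone_part [ 0.6987 -0.2304  0.014 ] 0.66 [[377. 197.]]
top cone_part [ 0.6704 -0.0479  0.0083] 0.6 [[301. 207.]]
side sprocket [ 0.4439 -0.0389  0.0016] 0.77 [[190. 280.]]
side sprocket [ 0.5733 -0.0467  0.0151] 0.73 [[249. 278.]]
side sprocket [ 0.4226 -0.15    0.0036] 0.7 [[170. 317.]]
side press [ 0.6894 -0.0784  0.0106] 0.79 [[305. 291.]]
side press_foot [ 0.6853 -0.0782  0.0088] 0.16 [[302. 291.]]
side press_lever [0.6591 0.0352 0.1824] 0.57 [[291. 192.]]
side grip_button [0.6228 0.0457 0.2255] 0.52 [[274. 171.]]
side button_face [0.6192 0.0414 0.2222] 0.57 [[273. 173.]]
side ring_part [ 0.569  -0.201   0.0129] 0.66 [[243. 335.]]
side cone_part [ 0.7017 -0.2464  0.0099] 0.77 [[316. 357.]]
1.8
```

View pics/top0.png

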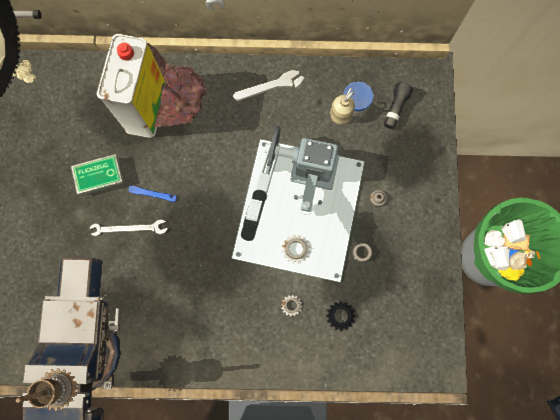

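View pics/side0.png

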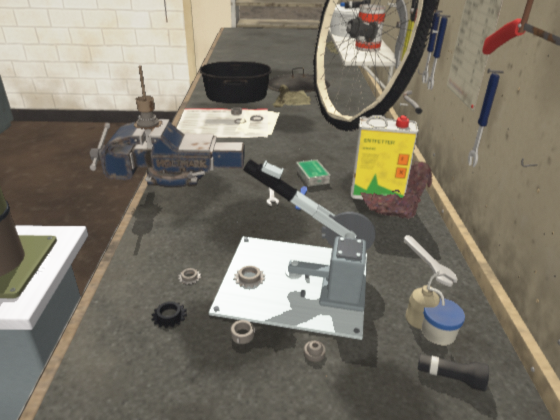

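Candidates in the top view: (296,249) is light, on the plate and large. (290,305) is light, on the bench and smaller. (340,316) is black. The sprocket should be the one at (296,249), since it's light, larger and on the plate. I'll confirm in a crop and fit the plate.

```bash
python3 - <<'E'
from h import *
np.set_printoptions(precision=4,suppress=True)
im=cv2.imread('pics/top0.png')
cv2.imwrite('pics/crop1.png',cv2.resize(im[125:335,220:400],None,fx=2.85,fy=2.85,interpolation=cv2.INTER_CUBIC))
r.snapshot('top')
for t in ('sprocket','press','ring_part'):
    for d in r.silhouettes('top',t)[:3]:
        m=d['pixels'];ys,xs=np.nonzero(m);print(t,round(d['confidence'],2),m.sum(),xs.min(),xs.max(),ys.min(),ys.max())
        if t=='sprocket':
            c=np.array([xs.mean(),ys.mean()]);print(c,ray('top',c,.012))
hsv=cv2.cvtColor(im,cv2.COLOR_BGR2HSV)
m=((hsv[...,2]>185)&(hsv[...,1]<40)).astype(np.uint8);m[:,:225]=0;m[:,375:]=0;m[:130]=0;m[292:]=0
n,l,st,_=cv2.connectedComponentsWithStats(m);i=1+st[1:,4].argmax();m=(l==i);print(st[i])
ys,xs=np.nonzero(m);P=ray('top',np.c_[xs,ys],.008)[:,:2]
rc=cv2.minAreaRect((P*1000).astype(np.float32));print(rc,cv2.boxPoints(rc))
# screws
print(ray('top',[[264,145],[359,163],[238,254],[338,275]],.008))
E
```

```text
sprocket 0.96 461 282 309 235 262
[295.1193 248.9219] [[ 0.569  -0.0356  0.012 ]]
sprocket 0.71 340 328 352 303 328
[339.3588 314.9382] [[ 0.4183 -0.1394  0.012 ]]
sprocket 0.58 235 282 301 295 315
[291.3532 304.7404] [[ 0.4394 -0.0289  0.012 ]]
press 0.85 13407 233 362 127 282
ring_part 0.54 194 353 371 243 261
[ 232  140  132  142 9954]
((666.8856201171875, -42.69390869140625), (259.5407409667969, 299.4020080566406), 78.6695556640625) [[ 494.6066 -140.5238]
 [ 788.1734 -199.3464]
 [ 839.1646   55.136 ]
 [ 545.5978  113.9586]]
[[ 0.8237  0.0442  0.008 ]
 [ 0.783  -0.1877  0.008 ]
 [ 0.5549  0.0982  0.008 ]
 [ 0.5102 -0.1367  0.008 ]]
```

View pics/crop1.png

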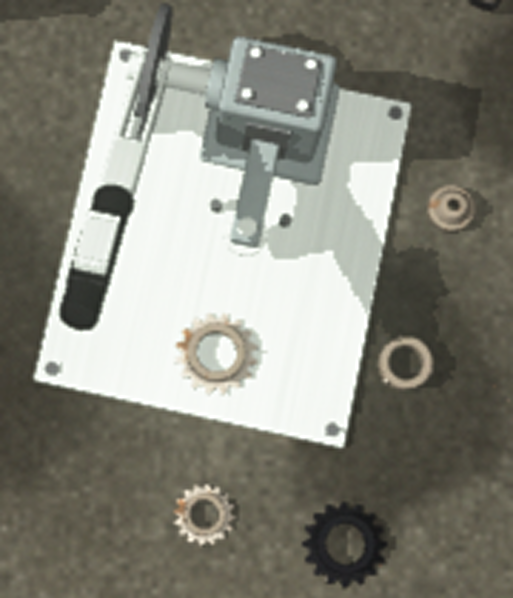

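The crop confirms it: the sprocket is the light one at crop (218,352), which is full-image (296,249). The small light one at crop (205,515) and the black one at crop (345,543) are lookalikes. The plate fit of 259.5 x 299.4 mm matches the stated 260 x 300. Next I'll refine the press origin with the pins and work out the first move.

```bash
cat >> h.py <<'E'
def goto(p,Rt,T0=None,R0=None):
    """delta in tool axes (m, deg rotvec) from the measured (or given) pose; shift is before the turn"""
    if T0 is None:
        s=r.get_state();T0=np.array(s['tool_pos']);R0=R.from_quat(s['eef_rot'])
    return R0.inv().apply(np.array(p)-T0), (R0.inv()*Rt).as_rotvec(degrees=True)
E
python3 - <<'E'
from h import *
np.set_printoptions(precision=4,suppress=True)
yaw=-np.deg2rad(11.33);M=np.array([[np.cos(yaw),-np.sin(yaw)],[np.sin(yaw),np.cos(yaw)]])
pins=ray('top',[[220+216/2.85,125+206/2.85],[220+285/2.85,125+220/2.85]],.022)[:,:2];print(pins)
mid=pins.mean(0);print('O pins',mid-M@[.0247,0],'sep',np.linalg.norm(pins[0]-pins[1]),'ang',np.degrees(np.arctan2(*(pins[0]-pins[1])[::-1]))-90)
print('O plate',np.array([.6669,-.0427])-M@[0,.015])
print('O btn',np.array([.616,.0531])-M@[-.0677,.1])
O=np.array([.6635,-.0575]);sp=np.array([.569,-.036])
print('sprocket in press',M.T@(sp-O))
d=O-sp;print('dist',np.linalg.norm(d),'ang',np.degrees(np.arctan2(d[1],d[0])))
d/=np.linalg.norm(d);st=sp-d*.068;print('start',st)
a=np.arctan2(d[1],d[0])
Rt=R.from_matrix(np.c_[[np.cos(a+np.pi/2),np.sin(a+np.pi/2),0],[np.cos(a),np.sin(a),0],[0,0,-1]])
print(goto([*st,.303],Rt)); print(r.get_state()['clock'])
s=r.get_state();T0=np.array(s['tool_pos']);print('after turn shift',Rt.inv().apply(np.array([*st,.303])-T0))
E
```

```text
[[ 0.691  -0.0351]
 [ 0.6802 -0.0925]]
O pins [ 0.6614 -0.0589] sep 0.05847858746695286 ang -10.589268757803794
O plate [ 0.664  -0.0574]
O btn [ 0.6627 -0.0583]
sprocket in press [-0.0969  0.0025]
dist 0.09691491113342676 ang -12.81736823279518
start [ 0.5027 -0.0209]
(array([ 0.4387, -0.3788, -0.0003]), array([  0.004 ,   0.001 , -50.2636]))
2.0
after turn shift [ 0.5717  0.0953 -0.0003]
```

play_rows:
  translation:
    - [0,0,0]
    - [0,0,0]
    - [0,0,0]
    - [0,0,0]
    - [0,0,0]
    - [0.04,0.007,0]
    - [0.04,0.007,0]
    - [0.04,0.007,0]
    - [0.04,0.007,0]
    - [0.04,0.007,0]
    - [0.04,0.007,0]
    - [0.04,0.007,0]
    - [0.04,0.007,0]
    - [0.04,0.007,0]
    - [0.04,0.007,0]
    - [0.04,0.007,0]
    - [0.04,0.007,0]
    - [0.04,0.006,0]
    - [0.04,0.005,0]
    - [0.01,0,0]
  delta_rot:
    - [0,0,-10]
    - [0,0,-10]
    - [0,0,-10]
    - [0,0,-10]
    - [0,0,-10]
    - [0,0,0]
    - [0,0,0]
    - [0,0,0]
    - [0,0,0]
    - [0,0,0]
    - [0,0,0]
    - [0,0,0]
    - [0,0,0]
    - [0,0,0]
    - [0,0,0]
    - [0,0,0]
    - [0,0,0]
    - [0,0,0]
    - [0,0,0]
    - [0,0,0]
  grip: [-1,-1,-1,-1,-1,-1,-1,-1,-1,-1,-1,-1,-1,-1,-1,-1,-1,-1,-1,-1]
  squeeze: 20

```text
clock: 4.5
tool_pos: [0.5054, -0.0206, 0.303]
eef_rot: [0.782, 0.624, 0.001, -0.0]
contact_force: [0.7, -0.2, -0.4]
opening: 0.006
finger_force: 0.0
```

```bash
cat >> h.py <<'E'
O=np.array([.663,-.058]);yaw=-np.deg2rad(11.2)
M=np.array([[np.cos(yaw),-np.sin(yaw)],[np.sin(yaw),np.cos(yaw)]])
E
python3 - <<'E'
from h import *
np.set_printoptions(precision=4,suppress=True)
im=r.snapshot('wrist');cv2.imwrite('pics/w1.png',im)
for d in r.look_for('wrist','sprocket')[:3]: 
    p=np.array(d['point']);print(p,d['confidence'],proj('wrist',p),M.T@(p[:2]-O))
for d in r.silhouettes('wrist','sprocket')[:3]:
    ys,xs=np.nonzero(d['pixels']);c=[xs.mean(),ys.mean()];p=ray('wrist',c,.014)[0];print('sil',c,len(xs),p,M.T@(p[:2]-O))
s=r.get_state();print(s['clock'],s['tool_pos'],R.from_quat(s['eef_rot']).as_matrix(),s['q'],s['contact_force'],s['opening'])
E
```

```text
[ 0.5658 -0.037   0.0099] 0.94 [[334.9926 182.8788]] [-0.0994  0.0017]
[ 0.441  -0.0308  0.005 ] 0.66 [[235.6266 199.5888]] [-0.2231 -0.0164]
sil [np.float64(339.9499417927823), np.float64(184.0803259604191)] 1718 [ 0.5703 -0.0408  0.014 ] [-0.0943 -0.0012]
sil [np.float64(235.93112244897958), np.float64(200.2283163265306)] 784 [ 0.4425 -0.0316  0.014 ] [-0.2215 -0.0169]
4.65 [ 0.5041 -0.0244  0.3026] [[ 0.2266  0.974  -0.0007]
 [ 0.974  -0.2266 -0.0011]
 [-0.0012 -0.0004 -1.    ]] [ 0.21    0.5526 -0.3969  1.9158  0.3093  0.7336 -0.5945] [ 0.3638 -0.1832 -1.537 ] 0.006485693014603725
```

View pics/w1.png

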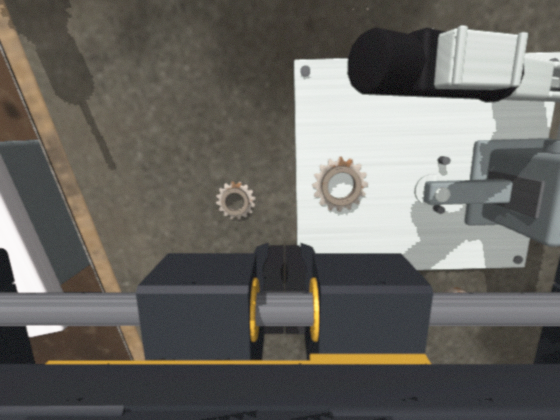

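The wrist view shows the sprocket at (340,184), the pins at (444,160) and (440,209), and the arm tip at about (428,190). The closed fingers are at (285,255). I'll check the pins and the camera offset.

```bash
python3 - <<'E'
from h import *
np.set_printoptions(precision=4,suppress=True)
k=r.get_calibration('wrist');s=r.get_state();R0=R.from_quat(s['eef_rot']);T=np.array(s['tool_pos'])
print('cam in tool',R0.inv().apply(np.array(k['eye'])-T))
p=ray('wrist',[[444,160],[440,209]],.022)[:,:2];print(p,'O',p.mean(0)-M@[.0247,0],np.linalg.norm(p[0]-p[1]))
print('corners', ray('wrist',[[295,60],[298,272]],.008)[:,:2], 'expect',O+M@[-.15,.145],O+M@[-.15,-.115])
sp=np.array([.5697,-.0385]);d=O-sp;L=np.linalg.norm(d);a=np.arctan2(d[1],d[0]);d/=L;print(L,np.degrees(a))
Rt=R.from_matrix(np.c_[[np.cos(a+np.pi/2),np.sin(a+np.pi/2),0],[np.cos(a),np.sin(a),0],[0,0,-1]])
print(goto([*(sp-d*.068),.079],Rt))
E
```

```text
cam in tool [ 0.0653  0.001  -0.0819]
[[ 0.6917 -0.0387]
 [ 0.6812 -0.0965]] O [ 0.6622 -0.0628] 0.058769849539561735
corners [[ 0.5478  0.1067]
 [ 0.4954 -0.1457]] expect [0.544  0.1134] [ 0.4935 -0.1417]
0.09531600075538214 -11.805068859895224
(array([-0.0001, -0.0008,  0.2236]), array([-0.025 ,  0.068 , -1.2915]))
```

play_rows:
  translation:
    - [0,0,0.03]
    - [0,0,0.04]
    - [0,0,0.04]
    - [0,0,0.04]
    - [0,0,0.03]
    - [0,0,0.02]
    - [0,0,0]
  delta_rot:
    - [0,0,0]
    - [0,0,0]
    - [0,0,0]
    - [0,0,0]
    - [0,0,0]
    - [0,0,0]
    - [0,0,0]
  grip: [-1,-1,-1,-1,-1,-1,-1]

```text
clock: 5.52
tool_pos: [0.5034, -0.0256, 0.1017]
eef_rot: [0.784, 0.621, -0.002, -0.0]
contact_force: [-0.1, -0.6, 0.3]
opening: 0.003
finger_force: 0.0
```

```bash
python3 - <<'E'
from h import *
np.set_printoptions(precision=4,suppress=True)
s=r.get_state();print(s['tool_pos'],R.from_quat(s['eef_rot']).as_matrix()[:,1],s['contact_force'])
Rt=R.from_quat(s['eef_rot']);t=Rt.apply([0,1,0])[:2]
k=r.get_calibration('wrist');im=r.snapshot('wrist');cv2.imwrite('pics/w2.png',im)
for d in r.silhouettes('wrist','sprocket')[:2]:
    ys,xs=np.nonzero(d['pixels']);c=[(xs.min()+xs.max())/2,(ys.min()+ys.max())/2];p=ray('wrist',c,.013)[0];q=p[:2]-s['tool_pos'][:2];print('sil',c,len(xs),p,d['confidence'],'along',q@t,'left',q@[-t[1],t[0]])
s=r.get_state();print(s['clock'],s['tool_pos'])
q=O-s['tool_pos'][:2];print('O: along',q@t,'left',q@[-t[1],t[0]])
E
```

```text
[ 0.5034 -0.0256  0.1017] [ 0.9735 -0.2285 -0.0027] [-0.0744 -0.563   0.2896]
sil [np.float64(402.5), np.float64(225.5)] 5799 [ 0.5747 -0.0309  0.013 ] 0.74 along 0.07066710641371868 left 0.011154594605646856
sil [np.float64(187.0), np.float64(245.5)] 1329 [ 0.4489 -0.0141  0.013 ] 0.6 along -0.055671997313600494 left -0.0012367529400053802
5.625 [ 0.5045 -0.0249  0.1032]
O: along 0.16186285038397175 left 0.004025803684491291
```

View pics/w2.png

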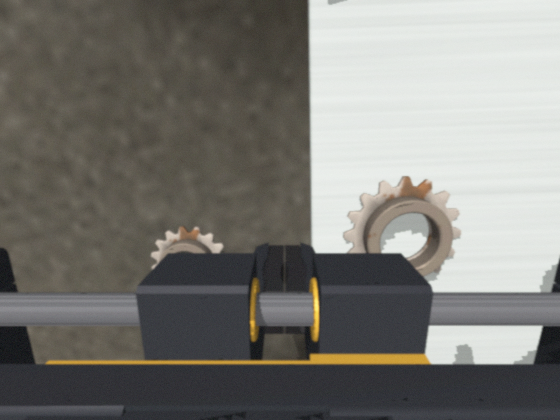

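The picture shows the sprocket's tooth circle centred at about (402,234), partly hidden by the gripper. That puts it about 71 mm ahead and 6 mm left of the tool. I'll shift 5 mm left, descend, and start the push.

play_rows:
  translation:
    - [0.005,0,0.01]
    - [0,0,0.01]
    - [0,0,0.004]
    - [0,0,0]
  delta_rot:
    - [0,0,1]
    - [0,0,0]
    - [0,0,0]
    - [0,0,0]
  grip: [-1,-1,-1,-1]

```text
clock: 6.12
tool_pos: [0.5054, -0.0188, 0.0783]
eef_rot: [0.788, 0.615, -0.0, -0.0]
contact_force: [-0.1, -0.4, 0.1]
opening: 0.006
finger_force: 0.0
```

play_rows:
  translation:
    - [0,0.008,0]
    - [0,0.008,0]
    - [0,0.006,0]
    - [0,0.006,0]
    - [0,0.008,0]
    - [0,0.008,0]
    - [0,0.008,0]
    - [0,0.008,0]
    - [0,0.008,0]
    - [0,0.008,0]
    - [0,0.008,0]
    - [0,0.008,0]
    - [0,0.006,0]
    - [0,0,0]
  delta_rot:
    - [0,0,0]
    - [0,0,0]
    - [0,0,0]
    - [0,0,0]
    - [0,0,0]
    - [0,0,0]
    - [0,0,0]
    - [0,0,0]
    - [0,0,0]
    - [0,0,0]
    - [0,0,0]
    - [0,0,0]
    - [0,0,0]
    - [0,0,0]
  grip: [-1,-1,-1,-1,-1,-1,-1,-1,-1,-1,-1,-1,-1,-1]

```text
clock: 7.88
tool_pos: [0.6015, -0.0428, 0.0787]
eef_rot: [0.789, 0.615, 0.0, 0.0]
contact_force: [0.2, -0.1, 0.0]
opening: 0.005
finger_force: 0.0
```

```bash
python3 - <<'E'
from h import *
np.set_printoptions(precision=4,suppress=True)
s=r.get_state();Rt=R.from_quat(s['eef_rot']);t=Rt.apply([0,1,0])[:2]
q=O-s['tool_pos'][:2];print(s['tool_pos'],s['contact_force'],'O: along',q@t,'left',q@[-t[1],t[0]],np.degrees(np.arctan2(t[1],t[0])))
k=r.get_calibration('side');im=r.snapshot('side');c=im[200:330,170:380];cv2.imwrite('pics/s3.png',cv2.resize(c,None,fx=3.8,fy=3.8,interpolation=cv2.INTER_CUBIC))
for d in r.look_for('side','sprocket')[:3]: p=np.array(d['point']);print(p,d['confidence'],M.T@(p[:2]-O))
E
```

```text
[ 0.6015 -0.0428  0.0787] [ 0.2459 -0.09    0.0137] O: along 0.06340064232307545 left 0.00022533434693853814 -14.10546042930813
[ 0.4208 -0.1501  0.0059] 0.72 [-0.2197 -0.1374]
[ 0.6346 -0.063   0.011 ] 0.69 [-0.0269 -0.0104]
[ 0.4443 -0.0398  0.0029] 0.55 [-0.2181 -0.0246]
```

View pics/s3.png

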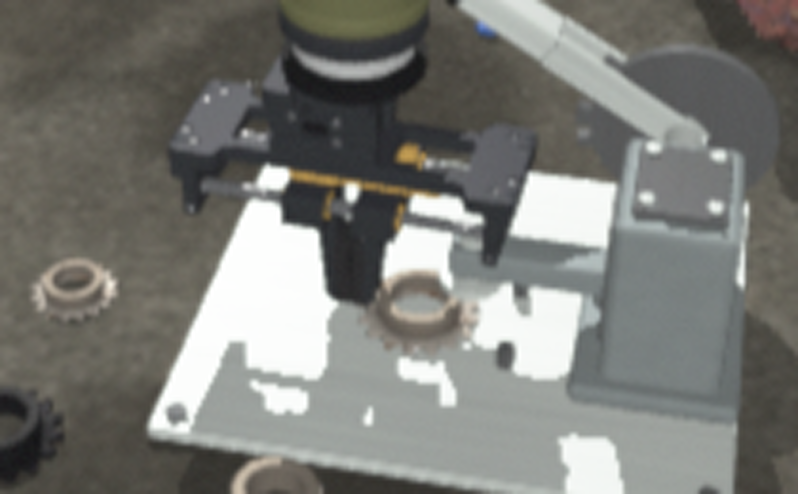

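The crop shows the sprocket at (418,305) touching the fingertips and lined up with the pins at (520,300) and (505,353). The gripper is clear above the arm. I'll carry on with the push.

play_rows:
  translation:
    - [0,0.005,0]
    - [0,0.005,0]
    - [0,0.005,0]
    - [0,0.003,0]
    - [0,0.002,0]
    - [0,0,0]
  delta_rot:
    - [0,0,0]
    - [0,0,0]
    - [0,0,0]
    - [0,0,0]
    - [0,0,0]
    - [0,0,0]
  grip: [-1,-1,-1,-1,-1,-1]

```text
clock: 8.72
tool_pos: [0.6203, -0.0475, 0.0788]
eef_rot: [0.788, 0.615, 0.0, 0.0]
contact_force: [-0.4, 0.8, -0.2]
opening: 0.007
finger_force: 0.0
```

play_rows:
  translation:
    - [0,0.003,0]
    - [0,0.002,0]
    - [0,0.002,0]
    - [0,0,0]
  delta_rot:
    - [0,0,0]
    - [0,0,0]
    - [0,0,0]
    - [0,0,0]
  grip: [-1,-1,-1,-1]

```text
clock: 9.22
tool_pos: [0.6272, -0.0492, 0.0788]
eef_rot: [0.788, 0.615, 0.0, 0.0]
contact_force: [-0.1, 0.2, -0.7]
opening: 0.007
finger_force: 0.0
```

play_rows:
  translation:
    - [0,0.002,0]
    - [0,0.002,0]
    - [0,0,0]
  delta_rot:
    - [0,0,0]
    - [0,0,0]
    - [0,0,0]
  grip: [-1,-1,-1]

```text
clock: 9.6
tool_pos: [0.6296, -0.0495, 0.0786]
eef_rot: [0.788, 0.615, -0.001, -0.001]
contact_force: [-4.7, 1.9, 2.9]
opening: 0.008
finger_force: 2.6
```

```bash
python3 - <<'E'
from h import *
np.set_printoptions(precision=4,suppress=True)
s=r.get_state();Rt=R.from_quat(s['eef_rot']);t=Rt.apply([0,1,0])[:2]
q=O-s['tool_pos'][:2];print(s['tool_pos'],s['contact_force'],'O: along',q@t,'left',q@[-t[1],t[0]])
im=r.snapshot('side');c=im[230:320,200:350];cv2.imwrite('pics/s4.png',cv2.resize(c,None,fx=5,fy=5,interpolation=cv2.INTER_CUBIC))
for d in r.look_for('side','sprocket')[:3]: p=np.array(d['point']);print(p,d['confidence'],M.T@(p[:2]-O))
E
```

```text
[ 0.6296 -0.0495  0.0786] [-4.662   1.9272  2.9103] O: along 0.03448847743092772 left -0.00012189347583245693
[ 0.4241 -0.1512  0.0012] 0.93 [-0.2162 -0.1378]
[ 0.4414 -0.0419  0.0043] 0.82 [-0.2205 -0.0272]
[ 0.6605 -0.0776  0.0134] 0.59 [ 0.0014 -0.0197]
```

View pics/s4.png

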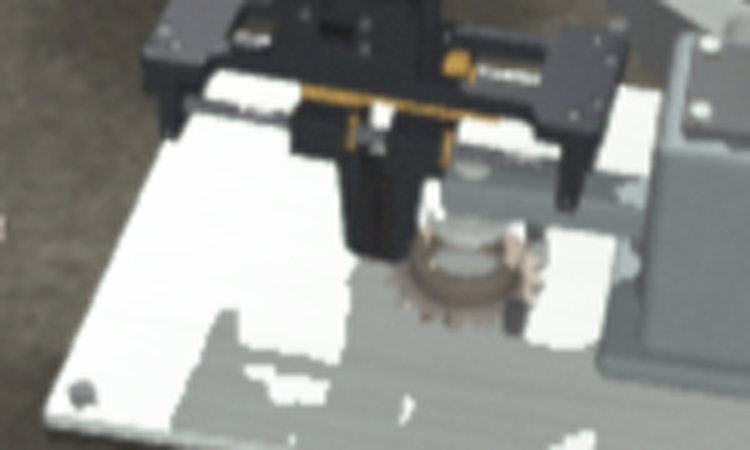

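play_rows:
  translation:
    - [0,0.002,0]
    - [0,0.001,0]
    - [0,0,0]
  delta_rot:
    - [0,0,0]
    - [0,0,0]
    - [0,0,0]
  grip: [-1,-1,-1]

```text
clock: 10.07
tool_pos: [0.6328, -0.0512, 0.0786]
eef_rot: [0.789, 0.615, -0.001, -0.0]
contact_force: [-4.8, 0.1, 2.9]
opening: 0.005
finger_force: 2.7
```

play_rows:
  translation:
    - [0,0.001,0]
    - [0,0.001,0]
    - [0,0,0]
  delta_rot:
    - [0,0,0]
    - [0,0,0]
    - [0,0,0]
  grip: [-1,-1,-1]

```text
clock: 10.45
tool_pos: [0.6332, -0.0513, 0.0785]
eef_rot: [0.788, 0.615, -0.002, -0.001]
contact_force: [-8.3, 1.1, 6.5]
opening: 0.008
finger_force: 4.7
```

```bash
python3 - <<'E'
from h import *
np.set_printoptions(precision=4,suppress=True)
s=r.get_state();Rt=R.from_quat(s['eef_rot']);t=Rt.apply([0,1,0])[:2]
q=O-s['tool_pos'][:2];print(s['tool_pos'],s['contact_force'],'O: along',q@t,'left',q@[-t[1],t[0]])
im=r.snapshot('side')
for d in r.silhouettes('side','sprocket')[:3]:
    m=d['pixels'];ys,xs=np.nonzero(m);print(d['confidence'],len(xs),xs.min(),xs.max(),ys.min(),ys.max())
# expected outlines if sprocket centred at O
a=np.linspace(0,2*np.pi,60)
def circ(c,rad,z): return proj('side',np.c_[c[0]+rad*np.cos(a),c[1]+rad*np.sin(a),0*a+z])
big=cv2.resize(im[230:320,220:350],None,fx=6,fy=6,interpolation=cv2.INTER_CUBIC)
for rad,z,col in ((.0345,.0095,(0,0,255)),(.024,.023,(0,255,0)),(.012,.023,(0,255,0))):
    cv2.polylines(big,[((circ(O,rad,z)-[220,230]+.5)*6).astype(np.int32)],True,col,1)
for y in (-.0297,.0297):
    for z in (.008,.022): cv2.polylines(big,[((circ(O+M@[.0247,y],.005,z)-[220,230]+.5)*6).astype(np.int32)],True,(255,0,0),1)
cv2.imwrite('pics/s5.png',big)
E
```

```text
[ 0.6332 -0.0513  0.0785] [-8.3092  1.0737  6.4646] O: along 0.0305532423819382 left 0.0008025312988054745
0.66 650 151 186 302 328
0.57 305 281 309 277 295
0.49 242 179 200 269 283
```

View pics/s5.png

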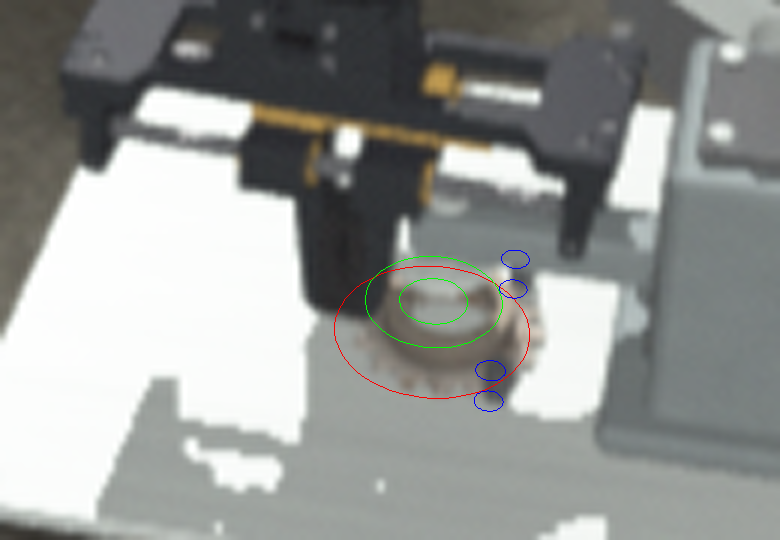

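The real pins appear about 10 px right of their predicted spots, and so does the sprocket, so that is a common calibration offset. The disc sits against both pins and the force is rising stiffly. I'll back off and check.

play_rows:
  translation:
    - [0,-0.004,0]
    - [0,-0.01,0]
    - [0,-0.02,0]
    - [0,-0.03,0]
    - [0,-0.02,0]
    - [0,0,-0.03]
    - [0,0,-0.05]
    - [0,0,-0.05]
    - [0,0,-0.05]
    - [0,0,-0.05]
    - [0,0,0]
  delta_rot:
    - [0,0,0]
    - [0,0,0]
    - [0,0,0]
    - [0,0,0]
    - [0,0,0]
    - [0,0,0]
    - [0,0,0]
    - [0,0,0]
    - [0,0,0]
    - [0,0,0]
    - [0,0,0]
  grip: [-1,-1,-1,-1,-1,-1,-1,-1,-1,-1,-1]

```text
clock: 11.92
tool_pos: [0.5566, -0.0305, 0.3128]
eef_rot: [0.789, 0.615, 0.004, 0.003]
contact_force: [1.0, 0.4, -0.3]
opening: 0.005
finger_force: 0.0
```

```bash
python3 - <<'E'
from h import *
np.set_printoptions(precision=4,suppress=True)
s=r.get_state();print(s['clock'],s['tool_pos'],s['contact_force'],s['q'])
im=r.snapshot('side');cv2.imwrite('pics/side6.png',im)
for d in r.silhouettes('side','sprocket')[:4]:
    ys,xs=np.nonzero(d['pixels']);print(d['confidence'],len(xs),xs.min(),xs.max(),ys.min(),ys.max())
def circ(cam,c,rad,z):
    a=np.linspace(0,2*np.pi,60); return proj(cam,np.c_[c[0]+rad*np.cos(a),c[1]+rad*np.sin(a),0*a+z])
def overlay(cam,im,x0,y0,w,h,f,O,col=True):
    big=cv2.resize(im[y0:y0+h,x0:x0+w],None,fx=f,fy=f,interpolation=cv2.INTER_CUBIC)
    for rad,z,cl in ((.0345,.011,(0,0,255)),(.024,.023,(0,255,0))): cv2.polylines(big,[((circ(cam,O,rad,z)-[x0,y0]+.5)*f).astype(np.int32)],True,cl,1)
    for y in (-.0297,.0297): cv2.polylines(big,[((circ(cam,O+M@[.0247,y],.005,.022)-[x0,y0]+.5)*f).astype(np.int32)],True,(255,0,0),1)
    return big
im2=r.snapshot('top')
Os=O+M@[.003,-.001]
A=overlay('side',im,240,235,90,70,6,Os);B=overlay('top',im2,280,180,50,50,5,O)
h=max(A.shape[0],B.shape[0]);o=np.zeros((h,A.shape[1]+B.shape[1],3),np.uint8);o[:A.shape[0],:A.shape[1]]=A;o[:B.shape[0],A.shape[1]:]=B
cv2.imwrite('pics/c6.png',o);print(o.shape)
for t in ('button_face','grip_button'):
  for c in ('top','side'):
    r.snapshot(c)
    for d in r.look_for(c,t)[:1]: p=np.array(d['point']);print(c,t,p,d['confidence'],M.T@(p[:2]-O))
E
```

```text
11.925 [ 0.5566 -0.0305  0.3128] [ 0.9693  0.4369 -0.2955] [ 0.2285  0.6049 -0.4238  1.7614  0.323   0.8335 -0.5921]
0.74 297 178 200 268 284
0.72 616 151 185 302 327
0.71 352 279 309 277 295
(420, 790, 3)
top button_face [0.6167 0.0548 0.2292] 0.53 [-0.0673  0.1017]
side button_face [0.6541 0.0324 0.1808] 0.59 [-0.0263  0.0869]
side grip_button [0.6184 0.0467 0.2251] 0.69 [-0.0641  0.094 ]
```

View pics/c6.png

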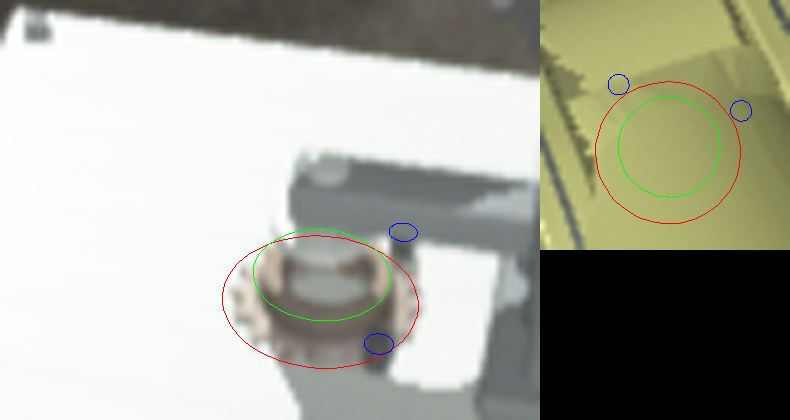

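The side overlay fits the pins, with the disc nested against them to within a few mm. I'll get relative numbers from the wrist view.

```bash
python3 - <<'E'
from h import *
np.set_printoptions(precision=4,suppress=True)
im=r.snapshot('wrist');cv2.imwrite('pics/w7.png',im)
s=r.get_state();print(s['tool_pos'])
for d in r.silhouettes('wrist','sprocket')[:2]:
    ys,xs=np.nonzero(d['pixels']);P=ray('wrist',np.c_[xs,ys],.011)[:,:2]
    c,rad=cv2.minEnclosingCircle((P*1000).astype(np.float32));print(d['confidence'],len(xs),(xs.min(),xs.max(),ys.min(),ys.max()),c,rad,'press',M.T@(np.array(c)/1000-O))
g=cv2.cvtColor(im,cv2.COLOR_BGR2GRAY)
for y in (.0297,-.0297):
    u=proj('wrist',[*(O+M@[.0247,y]),.022])[0];x0,y0=(u-16).astype(int);w=g[y0:y0+33,x0:x0+33]
    print(u);print(w[::2,::2])
E
```

```text
[ 0.5541 -0.0308  0.3084]
0.64 719 (np.int64(181), np.int64(217), np.int64(184), np.int64(219)) (444.4716796875, -28.83944320678711) 23.775087356567383 press [-0.22   -0.0138]
0.62 1284 (np.int64(353), np.int64(404), np.int64(156), np.int64(210)) (668.4534301757812, -61.49190139770508) 34.42060089111328 press [ 0.006  -0.0024]
[398.7224 157.7172]
[[232 231 230 231 231 231 231 231 230 231 231 231 232 232 231 231 231]
 [233 233 231 233 231 232 231 230 229 230 231 230 229 231 230 231 231]
 [230 231 232 231 232 231 232 233 232 232 234 232 233 233 234 233 235]
 [233 233 234 232 233 232 232 233 233 233 232 233 232 232 232 230 230]
 [231 231 231 231 230 230 231 229 230 230 230 231 230 231 231 231 231]
 [232 231 232 231 231 231 232 231 230 230 230 230 230 229 230 230 229]
 [231 231 230 231 231 230 231 215 172 177 210 220 228 230 231 232 232]
 [235 233 231 230 231 232 221 119  89 110 115 137 216 234 234 234 235]
 [231 233 198 187 202 232 199  77  88 112 110 112 179 230 233 232 232]
 [193 193 151 140 166 226 207  87  78 105 110 119 190 230 228 228 227]
 [123 127 130 135 178 224 219 150 105 118
[... 984 characters left out ...]
120 123 125 129 108  58  55  70  80 141 220 231 229 231 232]
 [126 130 147 159 148 134 126  76  61  80  78  92 191 228 225 231 229]
 [120 139 161 166 164 164 169 143  90  77  77  97 162 181 200 222 209]
 [142 158 163 168 168 167 168 169 154 125 116 146 168 166 167 168 168]
 [168 169 169 167 170 167 166 164 166 167 168 165 164 169 166 168 169]
 [167 168 168 166 165 170 169 170 168 169 168 167 171 168 168 171 170]
 [167 167 168 166 166 168 167 167 168 168 168 168 168 168 169 168 170]
 [166 167 169 165 167 168 168 165 166 166 166 165 167 167 165 168 166]
 [165 164 162 167 164 166 164 165 166 164 167 165 165 163 163 164 166]
 [163 166 164 164 165 168 165 164 163 163 169 167 165 166 167 165 167]]
```

```bash
python3 - <<'E'
from h import *
from scipy.optimize import least_squares
np.set_printoptions(precision=4,suppress=True)
im=r.snapshot('wrist');print(r.get_state()['tool_pos'])
p=ray('wrist',[[401,157.3],[399,205.7]],.022)[:,:2];pp=(p-O)@M;print('pins press',pp);w=pp.mean(0)-[.0247,0];print('workplace',w)
for d in r.silhouettes('wrist','sprocket')[:3]:
    m=d['pixels'].astype(np.uint8);xs=np.nonzero(m)[1]
    if xs.mean()<300: continue
    c=max(cv2.findContours(m,cv2.RETR_EXTERNAL,cv2.CHAIN_APPROX_NONE)[0],key=len)[:,0,:]
    q=(ray('wrist',c,.0105)[:,:2]-O)@M
    print(d['confidence'],'x',q[:,0].min(),q[:,0].max(),'y',q[:,1].min(),q[:,1].max())
    for cut in (.0,-.01):
        f=q[q[:,0]<cut]
        o=least_squares(lambda v:np.hypot(f[:,0]-v[0],f[:,1]-v[1])-v[2],[0,0,.034],loss='soft_l1',f_scale=.001).x;print('free',o,'rel',o[:2]-w)
        o=least_squares(lambda v:np.hypot(f[:,0]-v[0],f[:,1]-v[1])-.034,[0,0],loss='soft_l1',f_scale=.001).x;print('fix',o,'rel',o-w)
big=cv2.resize(im[140:230,335:435],None,fx=6,fy=6,interpolation=cv2.INTER_CUBIC)
a=np.linspace(0,2*np.pi,80)
for rad,z,cl in ((.0345,.011,(0,0,255)),(.024,.023,(0,200,0)),(.012,.023,(0,200,0))):
    P=O+(w+np.c_[rad*np.cos(a),rad*np.sin(a)])@M.T
    cv2.polylines(big,[((proj('wrist',np.c_[P,0*a+z])-[335,140]+.5)*6).astype(np.int32)],True,cl,1)
cv2.imwrite('pics/w8.png',big)
E
```

```text
[ 0.5541 -0.0309  0.3086]
pins press [[ 0.0275  0.03  ]
 [ 0.0277 -0.0287]]
workplace [0.0029 0.0007]
0.68 x -0.026119972121955198 0.03620427547537391 y -0.033742634134303694 0.03058881328690604
free [ 0.0071 -0.0019  0.0299] rel [ 0.0043 -0.0026]
fix [ 0.0124 -0.0018] rel [ 0.0095 -0.0025]
free [ 0.0049 -0.0025  0.029 ] rel [ 0.002  -0.0031]
fix [ 0.0106 -0.0024] rel [ 0.0077 -0.0031]
```

View pics/w8.png

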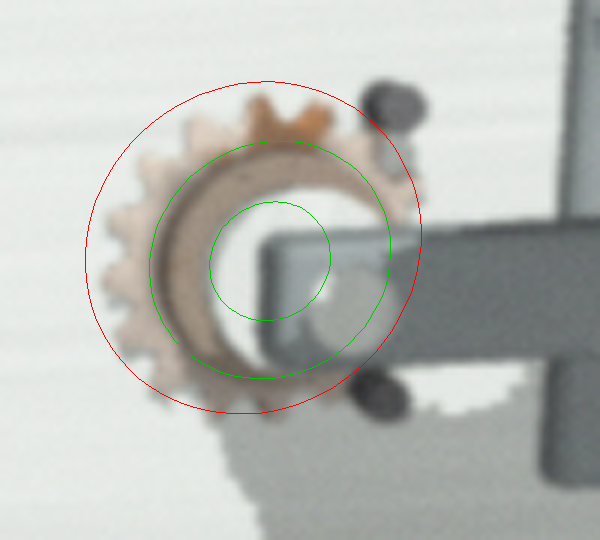

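The last picture shows the disc nested against both pins, which are at (395,107) and (380,393). Its centre at (263,256) is about 2–3 mm from nominal, so it is home. Next is the lever: I'll turn the tool so its closing line runs along the press's y axis and stay square to the button face.

```bash
cat >> h.py <<'E'
Ow=O+M@[.0015,.0003]
def pose(th,gap,dx=0.):
    """TCP for tip on the button face at lever angle th, gap>0 off the unpressed face (along face normal)"""
    a=.55-th;f=.35-th
    C=np.array([.105-.220*np.cos(a)+.0285*np.sin(a),.1,.088+.220*np.sin(a)+.0285*np.cos(a)])
    n=np.array([np.sin(f),0,np.cos(f)]);C=C+n*(gap+.064)+dx*np.array([-np.cos(f),0,np.sin(f)])
    Rp=np.c_[[-np.cos(f),0,np.sin(f)],[0,1,0],-n]
    Z=np.eye(3);Z[:2,:2]=M
    return np.r_[Ow+M@C[:2],C[2]],R.from_matrix(Z@Rp)
E
python3 - <<'E'
from h import *
np.set_printoptions(precision=4,suppress=True)
s=r.get_state();T=np.array(s['tool_pos']);R0=R.from_quat(s['eef_rot'])
p,Rt=pose(0,.03);print('target',p,'world shift',p-T)
print('turn',goto(p,Rt)[1]);
# vertical version for staging
pv=R.from_euler('y',0);Rv=Rt*R.from_rotvec([0,-np.degrees(.35),0],degrees=True)
print('turn to vertical',(R0.inv()*Rv).as_rotvec(degrees=True),'shift in vertical tool',Rv.inv().apply(p-T))
p0,r0=pose(0,-.007);p1,r1=pose(np.deg2rad(2.5),-.007);print('step 2.5deg',goto(p1,r1,p0,r0))
print('end',pose(.7,-.007)[0])
E
```

```text
target [0.6492 0.047  0.3156] world shift [0.0951 0.0779 0.007 ]
turn [ 16.2322  15.4419 -91.8388]
turn to vertical [ -0.0056   0.0002 -92.8788] shift in vertical tool [-0.0781  0.0948 -0.007 ]
step 2.5deg (array([0.0054, 0.    , 0.0093]), array([ 0. , -2.5, -0. ]))
end [0.5502 0.0666 0.1368]
```

play_rows:
  translation:
    - [0,0,-0.03]
    - [0,0,-0.03]
    - [0,0,0]
    - [0,0,0]
    - [0,0,0]
    - [0,0,0]
    - [0,0,0]
    - [0,0,0]
    - [0,0,0]
    - [0,0,0]
    - [-0.025,0.03,0]
    - [-0.03,0.035,0]
    - [-0.023,0.03,0]
    - [0,0,0]
    - [0,0,0]
    - [0,0,0]
    - [0,0,0]
  delta_rot:
    - [0,0,-10]
    - [0,0,-10]
    - [0,0,-10]
    - [0,0,-10]
    - [0,0,-10]
    - [0,0,-10]
    - [0,0,-10]
    - [0,0,-10]
    - [0,0,-10]
    - [0,0,-3]
    - [0,0,0]
    - [0,0,0]
    - [0,0,0]
    - [0,10,0]
    - [0,10,0]
    - [0,0,0]
    - [0,0,0]
  grip: [-1,-1,-1,-1,-1,-1,-1,-1,-1,-1,-1,-1,-1,-1,-1,-1,-1]

```text
clock: 14.8
tool_pos: [0.6487, 0.0478, 0.3688]
eef_rot: [0.095, 0.98, 0.017, -0.172]
contact_force: [0.3, -1.2, 0.3]
opening: 0.001
finger_force: 0.0
```

```bash
python3 - <<'E'
from h import *
np.set_printoptions(precision=4,suppress=True)
s=r.get_state();print(s['clock'],s['tool_pos'],s['q'],s['contact_force'])
print(goto(*pose(0,.015)))
for c in ('side','wrist','top'):
    r.snapshot(c)
    for d in r.look_for(c,'button_face')[:1]+r.look_for(c,'grip_button')[:1]: p=np.array(d['point']);print(c,p,d['confidence'],M.T@(p[:2]-Ow))
E
```

```text
14.8 [0.6487 0.0478 0.3688] [ 0.2214  0.9167 -0.8529  1.0741  0.4276  1.6664  0.8712] [ 0.315  -1.202   0.2517]
(array([-0.0187, -0.0007,  0.0648]), array([-0.0445,  0.1844,  0.1509]))
side [0.6169 0.0426 0.2221] 0.76 [-0.0663  0.0894]
side [0.6239 0.0465 0.2288] 0.46 [-0.0602  0.0946]
wrist [0.61   0.0545 0.2278] 0.81 [-0.0753  0.0998]
wrist [0.6086 0.0536 0.229 ] 0.89 [-0.0765  0.0986]
top [0.6194 0.0562 0.2306] 0.48 [-0.0665  0.1033]
top [0.6133 0.0558 0.2284] 0.67 [-0.0724  0.1017]
```

play_rows:
  translation:
    - [-0.017,0,0.02]
    - [0,0,0.02]
    - [0,0,0.015]
    - [0,0,0.009]
    - [0,0,0]
    - [0,0,0]
  delta_rot:
    - [0,0,0]
    - [0,0,0]
    - [0,0,0]
    - [0,0,0]
    - [0,0,0]
    - [0,0,0]
  grip: [-1,-1,-1,-1,-1,-1]

```text
clock: 16.0
tool_pos: [0.6435, 0.0485, 0.303]
eef_rot: [0.095, 0.98, 0.017, -0.172]
contact_force: [-0.7, 0.9, -0.1]
opening: 0.006
finger_force: 0.0
```

```bash
python3 - <<'E'
from h import *
np.set_printoptions(precision=4,suppress=True)
s=r.get_state();print(s['clock'],s['tool_pos'],s['q'],s['contact_force'])
print(goto(*pose(0,0)))
k=r.get_calibration('wrist')
im=r.snapshot('wrist');cv2.imwrite('pics/w9.png',im)
for d in r.look_for('wrist','button_face')[:1]+r.look_for('wrist','grip_button')[:1]: p=np.array(d['point']);print(p,d['confidence'],M.T@(p[:2]-Ow),R.from_quat(s['eef_rot']).inv().apply(p-s['tool_pos']))
E
```

```text
16.0 [0.6435 0.0485 0.303 ] [ 0.236   0.9678 -0.8433  1.1815  0.4594  1.5321  0.8462] [-0.6917  0.9249 -0.0541]
(array([-0.0011, -0.0004,  0.0161]), array([-0.0139,  0.095 ,  0.1015]))
[0.606  0.055  0.2308] 0.68 [-0.0794  0.0995] [ 0.0112 -0.0009  0.0808]
```

play_rows:
  translation:
    - [0.001,0,0.006]
    - [0,0,0.006]
    - [0,0,0.004]
    - [0,0,0.003]
    - [0,0,0]
  delta_rot:
    - [0,0,0]
    - [0,0,0]
    - [0,0,0]
    - [0,0,0]
    - [0,0,0]
  grip: [-1,-1,-1,-1,-1]

```text
clock: 16.77
tool_pos: [0.6353, 0.05, 0.2858]
eef_rot: [0.095, 0.98, 0.017, -0.173]
contact_force: [-1.3, 0.1, 6.2]
opening: 0.004
finger_force: 2.5
```

play_rows:
  translation:
    - [0,0,0.002]
    - [0,0,0.001]
    - [0,0,0]
  delta_rot:
    - [0,0,0]
    - [0,0,0]
    - [0,0,0]
  grip: [-1,-1,-1]

```text
clock: 17.15
tool_pos: [0.6343, 0.0502, 0.2837]
eef_rot: [0.095, 0.98, 0.017, -0.173]
contact_force: [-3.0, -1.6, 8.3]
opening: 0.005
finger_force: 3.4
```

```bash
python3 - <<'E'
from h import *
np.set_printoptions(precision=4,suppress=True)
s=r.get_state();print(s['clock'],s['tool_pos'],s['contact_force'],s['moment'])
for th in (0,.02,.05): print(th,goto(*pose(th,-.007)))
E
```

```text
17.15 [0.6343 0.0502 0.2837] [-2.9701 -1.5677  8.3301] [-0.173   0.5991  0.1471]
0 (array([-0.0034, -0.0003,  0.0018]), array([-0.058 , -0.0029,  0.1345]))
0.02 (array([-0.0009, -0.0003,  0.006 ]), array([-0.0566, -1.1488,  0.135 ]))
0.05 (array([ 0.0028, -0.0003,  0.0124]), array([-0.0546, -2.8676,  0.1359]))
```

play_rows:
  translation:
    - [0.002,0,0.004]
    - [0.004,0,0.0105]
    - [0.005,0,0.01]
    - [0.005,0,0.0095]
    - [0.005,0,0.0095]
  delta_rot:
    - [0,0,0]
    - [0,-2.5,0]
    - [0,-2.5,0]
    - [0,-2.5,0]
    - [0,-2.5,0]
  grip: [-1,-1,-1,-1,-1]

```text
clock: 17.77
tool_pos: [0.6016, 0.0569, 0.2484]
eef_rot: [0.096, 0.992, 0.008, -0.087]
contact_force: [-4.6, -2.0, 10.6]
opening: -0.002
finger_force: 5.6
```

```bash
python3 - <<'E'
from h import *
np.set_printoptions(precision=4,suppress=True)
s=r.get_state();print(s['clock'],s['tool_pos'],s['contact_force'],s['moment'])
for th in (.1,.15,.175): print(th,goto(*pose(th,-.007)))
E
```

```text
17.775 [0.6016 0.0569 0.2484] [-4.6093 -1.9596 10.6404] [-0.3017  1.0434  0.0978]
0.1 (array([-0.0144, -0.0005, -0.019 ]), array([-0.05  ,  4.3271,  0.1464]))
0.15 (array([-0.0074, -0.0005, -0.0088]), array([-0.0463,  1.4623,  0.1476]))
0.175 (array([-0.0042, -0.0005, -0.0036]), array([-0.0444,  0.0299,  0.1482]))
```

play_rows:
  translation:
    - [0.0045,0,0.0095]
    - [0.0045,0,0.0095]
    - [0.0045,0,0.0095]
    - [0.005,0,0.0095]
    - [0.005,0,0.0095]
    - [0.005,0,0.0095]
  delta_rot:
    - [0,-2.5,0]
    - [0,-2.5,0]
    - [0,-2.5,0]
    - [0,-2.5,0]
    - [0,-2.5,0]
    - [0,-2.5,0]
  grip: [-1,-1,-1,-1,-1,-1]

```text
clock: 18.52
tool_pos: [0.5686, 0.0635, 0.1921]
eef_rot: [0.096, 0.995, -0.004, 0.042]
contact_force: [-6.5, -0.2, 9.7]
opening: 0.002
finger_force: 5.4
```

```bash
python3 - <<'E'
from h import *
np.set_printoptions(precision=4,suppress=True)
s=r.get_state();print(s['clock'],s['tool_pos'],s['contact_force'],s['moment'])
for th in (.4363,.46): print(th,goto(*pose(th,-.007)))
E
```

```text
18.525 [0.5686 0.0635 0.1921] [-6.549  -0.2355  9.7211] [-0.1902  1.1775 -0.0861]
0.4363 (array([-0.0029, -0.0005, -0.0057]), array([-0.0164, -0.086 ,  0.2065]))
0.46 (array([ 0.    , -0.0005, -0.0007]), array([-0.014 , -1.4439,  0.2067]))
```

play_rows:
  translation:
    - [0.005,0,0.0095]
    - [0.005,0,0.0095]
    - [0.005,0,0.0095]
    - [0.005,0,0.0093]
    - [0.005,0,0.0093]
    - [0.004,0,0.006]
    - [0,0,0]
  delta_rot:
    - [0,-2.5,0]
    - [0,-2.5,0]
    - [0,-2.5,0]
    - [0,-2.5,0]
    - [0,-2.5,0]
    - [0,-2,0]
    - [0,0,0]
  grip: [-1,-1,-1,-1,-1,-1,-1]

```text
clock: 19.4
tool_pos: [0.5513, 0.0667, 0.1366]
eef_rot: [0.094, 0.981, -0.016, 0.167]
contact_force: [-12.0, -0.8, 25.5]
opening: 0.005
finger_force: 13.8
```

```bash
python3 - <<'E'
from h import *
np.set_printoptions(precision=4,suppress=True)
s=r.get_state();print(s['clock'],s['tool_pos'],s['contact_force'],s['moment'])
for th in (.68,.7): print(th,goto(*pose(th,-.007)))
E
```

```text
19.4 [0.5513 0.0667 0.1366] [-11.9681  -0.8332  25.5062] [-0.4279  0.9189 -0.2182]
0.68 (array([-0.0017, -0.0003, -0.0048]), array([0.0696, 0.4152, 0.2547]))
0.7 (array([ 0.0009, -0.0003, -0.0006]), array([ 0.0722, -0.7307,  0.254 ]))
```

The force has risen to 28 N and the pose matches 0.70 rad, so the lever is on its stop. Now I'll release square to the face.

play_rows:
  translation:
    - [0,0,-0.004]
    - [0,0,-0.006]
    - [0,0,-0.01]
    - [0,0,-0.02]
    - [0,0,-0.03]
    - [0,0,-0.04]
    - [0,0,0]
  delta_rot:
    - [0,0,0]
    - [0,0,0]
    - [0,0,0]
    - [0,0,0]
    - [0,0,0]
    - [0,0,0]
    - [0,0,0]
  grip: [-1,-1,-1,-1,-1,-1,-1]

```text
clock: 20.27
tool_pos: [0.5182, 0.0738, 0.2414]
eef_rot: [0.095, 0.981, -0.016, 0.17]
contact_force: [0.1, 0.1, -0.0]
opening: 0.007
finger_force: 0.0
```

```bash
python3 - <<'E'
from h import *
np.set_printoptions(precision=4,suppress=True)
s=r.get_state();print(s['clock'],s['tool_pos'],s['contact_force'])
def C(a,h=.0285): return np.r_[Ow+M@[.105-.220*np.cos(a)+h*np.sin(a),.1],.088+.220*np.sin(a)+h*np.cos(a)]
print('expect locked',C(-.15),'pressed',C(-.15,.0215),'at .6',C(-.05))
for c in ('side','wrist'):
    im=r.snapshot(c);cv2.imwrite(f'pics/end_{c}.png',im)
    for t in ('button_face','grip_button','press_lever','sprocket','press_foot'):
        for d in r.look_for(c,t)[:1 if t!='sprocket' else 4]: p=np.array(d['point']);print(c,t,p,round(d['confidence'],2),proj(c,p).round())
E
```

```text
20.275 [0.5182 0.0738 0.2414] [ 0.065   0.1325 -0.023 ]
expect locked [0.5694 0.0628 0.0833] pressed [0.5704 0.0626 0.0764] at .6 [0.57   0.0627 0.1055]
side button_face [0.5741 0.0551 0.0778] 0.63 [[252. 227.]]
side grip_button [0.5779 0.0554 0.083 ] 0.46 [[253. 225.]]
side press_lever [0.6378 0.0378 0.076 ] 0.95 [[280. 233.]]
side sprocket [ 0.4435 -0.0406  0.0032] 0.67 [[189. 280.]]
side sprocket [ 0.4212 -0.1544  0.0063] 0.67 [[168. 318.]]
side sprocket [ 0.6606 -0.0804  0.0131] 0.53 [[291. 291.]]
side press_foot [ 0.6616 -0.0691  0.0285] 0.37 [[291. 281.]]
wrist button_face [0.5715 0.0635 0.0813] 0.77 [[287. 209.]]
wrist grip_button [0.5693 0.0643 0.0795] 0.82 [[287. 206.]]
wrist press_lever [0.556  0.0641 0.0711] 0.98 [[284. 187.]]
wrist sprocket [ 0.4367 -0.0248  0.0039] 0.9 [[150.  40.]]
wrist sprocket [ 0.6418 -0.0595  0.0124] 0.89 [[195. 242.]]
wrist sprocket [ 0.4271 -0.119   0.0042] 0.59 [[40. 52.]]
```

The lever is down: the face is at z≈0.081, against 0.083 expected. I'll probe the button lightly, about 3 mm in, to confirm it sprang out. That is below the 5 mm unlatch depth.

```bash
python3 - <<'E'
from h import *
s=r.get_state();Rt=R.from_quat(s['eef_rot']);z=Rt.apply([0,0,1]);print(Rt.inv().apply(np.array([.5513,.0667,.1366])-.0045*z-s['tool_pos']))
E
```

```text
[0.00142856 0.00057778 0.1028417 ]
```

play_rows:
  translation:
    - [0.001,0,0.04]
    - [0,0,0.035]
    - [0,0,0.018]
    - [0,0,0.006]
    - [0,0,0.003]
    - [0,0,0]
  delta_rot:
    - [0,0,0]
    - [0,0,0]
    - [0,0,0]
    - [0,0,0]
    - [0,0,0]
    - [0,0,0]
  grip: [-1,-1,-1,-1,-1,-1]

```text
clock: 21.62
tool_pos: [0.5493, 0.0667, 0.1467]
eef_rot: [0.095, 0.981, -0.017, 0.168]
contact_force: [-0.0, 0.8, 0.1]
opening: 0.001
finger_force: 0.0
```

play_rows:
  translation:
    - [0,0,0.003]
    - [0,0,0.002]
    - [0,0,0]
  delta_rot:
    - [0,0,0]
    - [0,0,0]
    - [0,0,0]
  grip: [-1,-1,-1]

```text
clock: 22.0
tool_pos: [0.5508, 0.0666, 0.1416]
eef_rot: [0.095, 0.981, -0.017, 0.168]
contact_force: [-0.6, 0.1, 2.7]
opening: 0.003
finger_force: 1.6
```

The probe met the button's spring at 2.7 N, 5 mm before the pressed position, so the button is out. I'll retract and hand in.

play_rows:
  translation:
    - [0,0,-0.005]
    - [0,0,-0.01]
    - [0,0,-0.03]
    - [0,0,-0.05]
    - [0,0,-0.04]
    - [0,0,0]
    - [0,0,0]
  delta_rot:
    - [0,0,0]
    - [0,0,0]
    - [0,0,0]
    - [0,0,0]
    - [0,0,0]
    - [0,0,0]
    - [0,0,0]
  grip: [-1,-1,-1,-1,-1,-1,-1]

```text
clock: 22.88
tool_pos: [0.5152, 0.0709, 0.2422]
eef_rot: [0.095, 0.981, -0.023, 0.165]
contact_force: [1.0, -0.4, -0.5]
opening: 0.004
finger_force: 0.0
```

```bash
python3 -c "
from plant import r
s=r.get_state();print(s['clock'],s['tool_pos'],s['contact_force']);print(r.finish_job())"
```

```text
22.875 [0.51517249 0.07092004 0.24219067] [ 1.04315923 -0.38370424 -0.46028873]
the job is handed in; nothing more can be done
None
```

I handed the job in at 22.9 s: the sprocket is home against both stop pins, about 2–3 mm off centre, the lever is on its down stop, and a light touch showed the button had sprung out. I did not measure the foot's force on the sprocket, and hand-in returned no verdict.

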